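# Rock the fruit tub to pour mandarins into the tray

## Task

Pour all four mandarins out of the heavy blue fruit tub into the wooden tray in front of it: rock the tub forward on the front edge of its base, keeping that edge down on the wooden block instead of lifting the tub. Then let the tub back down under control, not dropping it, so that it stands upright in its old place on the block, still square to it, with the mandarins lying in the tray. Do not knock over or shift the green carton or the yogurt pot.

Things in the scene. Friction and masses are not known exactly. Their poses are not given: they have to be found in the camera images.
- fruit_tub: Heavy blue open fruit tub with steel rims, loose on the block, about 1.4 kg (0.85 to 1.15 times that) plus the fruit. Origin on its underside; z up, +x the pouring side, y its width. Non-slip base foot 140 x 150 mm, 25 mm high, from x = -75 to +65 mm; inner floor 25 mm up; side walls 6 mm thick, 115 mm high at the back, 75 at the lip.
- tub_lip (a point): Middle of the tub's pouring lip (tub x = 155, y = 0, z = 75 mm), the top of the front wall, which slopes up and outward at 29 deg to the horizontal from x = 65, z = 25. Fruit starts to roll out at about 35 deg of tilt and is mostly out by 42 deg; the last one may need 45 to 55 deg.
- tub_front_edge (a point): Middle of the tub's front bottom edge (tub x = 65, y = 0, z = 0 mm); the line along the tub's y through it is the rocking axis, and does not slide. Up to about 57 deg of tilt the tub falls back by itself and rests against the finger that holds it; much beyond that it topples over.
- tub_back_top (a point): Middle of the top of the tub's raised tab, on its outer face (tub x = -75, y = 0, z = 170 mm). The back wall is upright, 10 mm thick, 150 mm wide and 115 mm high; the tab, 48 mm wide and flush with it, carries on up to 170 mm. Pushed forward on the tab (5 to 12 N at first, less later) it rocks the tub on its front base edge.
- block: Fixed wooden butcher block, 180 x 240 x 60 mm, under the tub; origin at the centre of its underside on the worktop, +x toward the tray.
- tray: Fixed open wooden tray with white bottom, 220 (x) x 220 (y) x 35 mm high outside, walls and floor 6 mm thick, on the worktop just beyond the block; origin at the centre of its underside, x pointing away from the block.
- mandarin1_centre (a point): Centre of loose mandarin 1, an orange ball about 49 mm across and 48 mm high; it starts on the tub's inner floor.
- mandarin2_centre (a point): Centre of loose mandarin 2, an orange ball about 46 mm across and 40 mm high; it starts on the tub's inner floor.
- mandarin3_centre (a point): Centre of loose mandarin 3, an orange ball about 47 mm across and 41 mm high; it starts on the tub's inner floor.
- mandarin4_centre (a point): Centre of loose mandarin 4, an orange ball about 49 mm across and 42 mm high; it starts on the tub's inner floor.
- green_carton: Loose green food carton, 49 x 84 x 135 mm, a bystander on the strip in front of the sink, left of the pot; origin under its centre.
- yogurt_pot: Loose light blue yogurt pot, 72 mm across, 71 mm high, a bystander on the strip in front of the sink, left of the block; origin under its centre.
Things that resemble listed ones, but are neither listed nor needed, are in the scene too. Leave any black or turquoise look-alike of the part that bears mandarin3_centre alone. What is shaped like the part that bears mandarin1_centre but yellow is not meant.

How it is judged:
By the outcome, as a careful person would: the job done as asked, in the order asked, and still so for the second after the job is handed in, with the robot touching nothing.
It also fails if it takes over 58 s, if anything falls off the work surface, if the arm or the gripper's body presses on something with over 40 N, if the wrist force passes 120 N, or if a joint passes its speed limit or range.

## Robot

A 6-joint arm with a two-finger parallel gripper is mounted at the origin on a cart in front of the work surface, level with it; the furniture and walls round the work are solid. World frame = base frame: x ahead of the robot, y to its left, z up, the work surface at z = 0. Lengths are in m, angles in rad, forces in N, time in s.
With the tool pointing down it reaches from about 0.275 to 0.975 m from the base axis. Payload 8.4 kg.
Tool frame: the origin (TCP) lies between the finger pads; the fingertips stand 17 mm ahead of it and the grasp point (between the pads) lies 2 mm behind it; z points along the fingers, y is the line along which they close (so a half turn about z gives the same grasp; the last joint's range is limited). The gripper opens to 92 mm and grips with 3 to 60 N. Pads are 20 mm wide; open, the fingers measure 128 mm over their backs; the gripper's body (75 mm by 189 mm) begins 69 mm behind the grasp point.
Start: joints at [1.316, 0.353, 1.633, -0, 1.155, -0.002], TCP at [0.156, 0.605, 0.232] pointing down, gripper open.
Joint ranges: [-2.63, 2.63], [-0.92, 2.1], [0.06, 2.66], [-1.3, 4.44], [0, 2.69], [-3.02, 3.02]. Speed limits (rad/s): [2.22, 2.22, 2.79, 3.14, 3.14, 3.14].

## Interface

Orientations are given as a unit quaternion [x, y, z, w].
In Python, from station import sense, cams, env gives the robot as it stands.
- The arm moves only by the tool step_arm, never from a script. Its argument "commands" is a list of rows, each a list of 3 entries, a list of its own where there are three numbers: the finger opening in m, from 0 to 0.0919, then the shift along the world's x, y, z in m, then the turn, a rotation vector about the world's x, y, z in degrees. In form: [[hand, [x, y, z], [wx, wy, wz]], ...]. A call has exactly 5 rows; each row shifts and turns the commanded pose from where the row before left it; what a row does not reach is not made up. A row lasts 1/10 s, in which the tool goes at most 50 mm and 8.59 degrees, less where a joint would pass 70% of its speed; a pose out of reach is approached as far as the arm can. A call is refused whole if a number of a shift passes 0.05 or a number of a turn 8.59, either way. A call with a gripper value outside its range is refused whole. The fingers move at their own pace and stop on an object; "grip_force" is the grip in N (left out, the last holds). Time passes only in rows, so rows that do not move let the fingers close, or fill a call up. It gives the time, the measured TCP pose, the force, the opening and the grip force at its end, in the units of the state.
- sense(): the state, without advancing time (a new reading comes with each control period).
- cams.capture(name): name is "side" or "top"; returns the picture (420x560x3 uint8, blue, green, red); there is no depth.
- cams.camera_params(name): a dict with "K" (3x3 intrinsics, pixels), "k1" (the pictures are not rectified: a ray, as slopes to the right and down, at radius r is drawn at 1 + k1 r^2 times it, then the intrinsics apply), "world_to_cam" (4x4, takes a point from world to camera coordinates). Camera axes: x right, y down, z forward; pixel columns grow to the right and rows downward; lengths in m; the calibration is good to about 2 mm. A picture is of the moment at which its call begins. camera_params takes no time and is no camera call.
- env.job_done(): hands the job in; it is judged then, once.
Trained networks look in the newest picture that a camera, given by its name, has taken for a name from the list of things; names that differ only in an ending like _2 or _b are one class to them, and where a whole thing is asked for, a point or a joint stands for the part that bears it (a point fixed in the world has none). Each returns a list of dicts, best first, with "confidence" (0 to 1); they miss things now and then, are a little off and sometimes report something else, mostly with a low value. They report only what shows in the picture. A call takes as long as a camera call. They do not tell look-alikes from the thing itself.
- cams.search_frame(name, camera): "location" ([column, row] in pixels, amid what is visible of it).
- cams.mark_of(name, camera): "location" ([column, row] in pixels: a listed point, or the origin of a listed thing).
The state is a dict: "time_s": time; "qpos": joint angles; "joint_vel": joint speeds; "tau": joint torques, N m; "tool_pos": TCP position; "tool_rot": TCP orientation; "wrist_force": force on the tool from outside, world axes, zero at the start; "torque": the same for the moment, N m; "gripper_width": finger opening in m; "grasp_force": force on a finger pad.
Only numpy, scipy, OpenCV 4.12 (cv2) and the standard library are available. Lean on these libraries where they do the work, as an engineer would, in place of code of your own. Each camera call takes 0.05 s, during which the arm holds its last target. There are 200 camera calls.

## Working session

There is one attempt and no reset: what is moved stays moved. The work goes in short steps, Python scripts to look and compute and a tool call to move; the robot and the scene stay as the last step left them, time stands still between calls to the robot, and variables do not carry over. Pictures are saved under pics/ and viewed, at most 10 in all, crops included, and the job is handed in when it is done.

Besides the shell and the picture viewer there is one more tool, called after ">>>" by a JSON object that holds its "api" and its "payload". step_arm: Moves the arm, as the interface text tells. Its arguments: {"type":"object","properties":{"commands":{"type":"array","items":{"type":"array"}},"grip_force":{"type":"number"}},"required":["commands"]}

```bash
mkdir -p pics
cat > h.py <<'E'
import numpy as np, cv2
from station import sense, cams, env
def ray(c,px):
    p=cams.camera_params(c);K=np.array(p["K"]);T=np.array(p["world_to_cam"])
    d=np.array([(px[0]-K[0,2])/K[0,0],(px[1]-K[1,2])/K[1,1]]);u=d.copy()
    for _ in range(20):u=d/(1+p["k1"]*(u@u))
    R=T[:3,:3];return -R.T@T[:3,3],R.T@np.array([u[0],u[1],1])
def atz(c,px,z):
    o,d=ray(c,px);return o+d*(z-o[2])/d[2]
def proj(c,P):
    p=cams.camera_params(c);K=np.array(p["K"]);T=np.array(p["world_to_cam"])
    q=T[:3,:3]@np.array(P)+T[:3,3];u=q[:2]/q[2];u=u*(1+p["k1"]*(u@u));return K[:2,:2]@u+K[:2,2]
def tri(a,b):
    o1,d1=ray(*a);o2,d2=ray(*b);d1/=np.linalg.norm(d1);d2/=np.linalg.norm(d2)
    s=np.linalg.lstsq(np.c_[d1,-d2],o2-o1,rcond=None)[0]
    p,q=o1+s[0]*d1,o2+s[1]*d2;return (p+q)/2,np.linalg.norm(p-q)
E
python3 - <<'E'
from h import *
for c in("top","side"):
    cv2.imwrite(f"pics/{c}0.png",cams.capture(c))
    print(c,ray(c,(280,210)))
    for n in("fruit_tub","tub_lip","tub_front_edge","tub_back_top","block","tray","green_carton","yogurt_pot"):
        print(n,[(np.round(r["location"],1).tolist(),round(r["confidence"],2)) for r in cams.mark_of(n,c)[:3]])
print(sense())
E
```

```text
top (array([ 0.45495843, -0.18506949,  1.38002473]), array([ 0.09618468,  0.01193347, -0.99530469]))
fruit_tub [([314.1, 249.3], 0.95)]
tub_lip [([364.1, 239.0], 0.77), ([312.4, 253.1], 0.66)]
tub_front_edge [([332.7, 250.0], 0.82)]
tub_back_top [([294.7, 260.5], 0.77)]
block []
tray [([374.3, 238.8], 0.96)]
green_carton [([167.3, 243.0], 0.61)]
yogurt_pot [([228.0, 258.6], 0.84), ([315.3, 254.8], 0.3)]
side (array([ 0.2956423 , -1.39099499,  0.73478036]), array([ 0.18828479,  0.88459457, -0.42682297]))
fruit_tub [([241.7, 261.7], 0.78), ([260.2, 247.7], 0.21)]
tub_lip [([274.9, 267.4], 0.95)]
tub_front_edge [([256.1, 274.2], 0.59), ([237.9, 282.3], 0.58)]
tub_back_top [([230.1, 190.7], 0.61)]
block [([234.1, 281.9], 0.92), ([242.8, 202.7], 0.31)]
tray [([287.9, 335.0], 0.66)]
green_carton [([236.4, 202.2], 0.83), ([249.6, 238.7], 0.44)]
yogurt_pot []
{'time_s': 0.9, 'qpos': array([ 1.31559673e+00,  3.52989853e-01,  1.63337021e+00, -1.18964887e-05,
        1.15517268e+00, -2.40036358e-03]), 'joint_vel': array([-0.00011498,  0.00219493, -0.00241523, -0.00048669, -0.00089404,
       -0.00012787]), 'tau': array([ 1.10399553e-03, -5.93736577e+01, -3.34576535e+01,  7.00417603e-02,
        1.52780319e-02,  1.64029797e-05]), 'tool_pos': array([0.15633341, 0.60516312, 0.23160208]), 'tool_rot': array([1.26060927e-01, 9.92022501e-01, 2.90109895e-05, 9.24477970e-06]), 'wrist_force': array([0.01730583, 0.15044731, 0.6829559 ]), 'torque': array([-0.04150958, -0.01370299,  0.02170758]), 'grasp_force': 0.0, 'gripper_width': 0.09197737376629744}
```

View pics/top0.png

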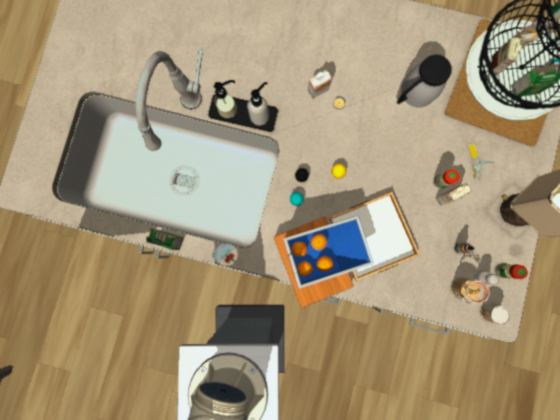

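View pics/side0.png

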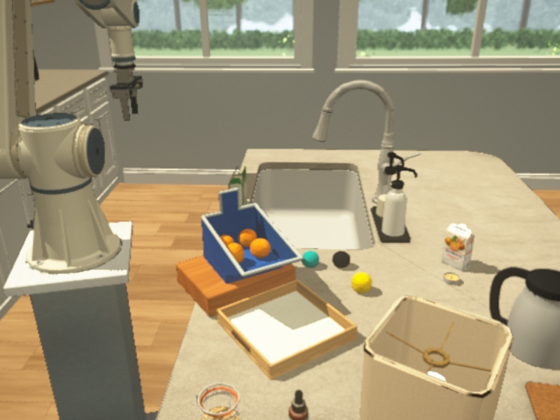

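Run:
```python
from h import *
for n,P in(("base",(0,0,0)),("tcp",(.156,.605,.232)),("x.4",(.4,0,0)),("y",(.4,-.3,0))): print(n,proj("top",P),proj("side",P))
print("lip",tri(("top",(364.1,239)),("side",(274.9,267.4))), atz("top",(364.1,239),.135))
print("back",tri(("top",(294.7,260.5)),("side",(230.1,190.7))),atz("top",(294.7,260.5),.23), atz("side",(230.1,190.7),.23))
print("front",atz("top",(332.7,250),.06),atz("side",(256.1,274.2),.06))
print("tub",atz("top",(314.1,249.3),.06),atz("side",(241.7,261.7),.06))
print("tray",atz("top",(374.3,238.8),0),atz("side",(287.9,335),0))
print("block",atz("side",(234.1,281.9),0))
print("pot",atz("top",(228,258.6),0))
print("cart",atz("top",(167.3,243),0), atz("side",(236.4,202.2),0))
im=cams.capture("top");cv2.imwrite("pics/top1.png",cv2.resize(im[180:330,140:430],None,fx=2.7,fy=2.7,interpolation=3))
im=cams.capture("side");cv2.imwrite("pics/side1.png",cv2.resize(im[160:380,160:370],None,fx=2.7,fy=2.7,interpolation=3))
```

```text
base [227.83887649 393.9031372 ] [ 74.36922622 250.05859897]
tcp [-13.00893552 365.70979981] [129.98851139 111.46812383]
x.4 [229.11346677 267.09365313] [216.63249504 235.51981973]
y [320.15266414 266.74624165] [229.33399149 291.74399892]
lip (array([ 0.48861664, -0.42179229,  0.13048015]), np.float64(0.002798419470703096)) [ 0.48711949 -0.42069459  0.135     ]
back (array([ 0.42487177, -0.21100776,  0.22976951]), np.float64(0.003041278699704537)) [ 0.42638817 -0.21117949  0.23      ] [ 0.42331209 -0.21129048  0.23      ]
front [ 0.4547233  -0.33528817  0.06      ] [ 0.46286895 -0.32943426  0.06      ]
tub [ 0.45712096 -0.27662369  0.06      ] [ 0.43783524 -0.26493817  0.06      ]
tray [ 0.49115775 -0.47979466  0.        ] [ 0.50335032 -0.49145675  0.        ]
block [ 0.41726293 -0.25887808  0.        ]
pot [0.42782859 0.00392019 0.        ]
cart [0.48028119 0.20540461 0.        ] [0.48973255 0.22383283 0.        ]
```

View pics/top1.png

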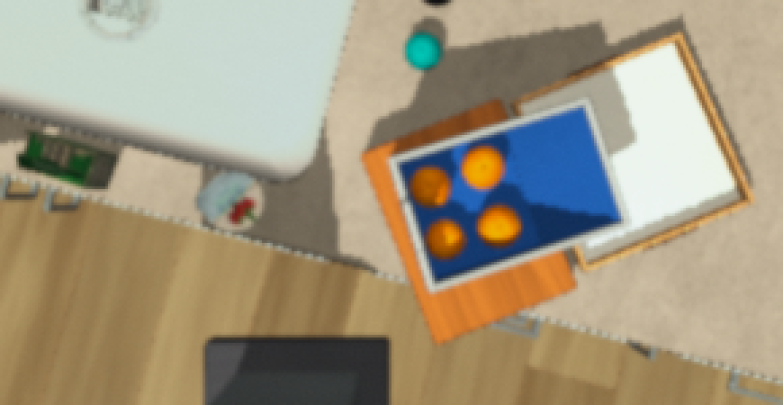

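View pics/side1.png

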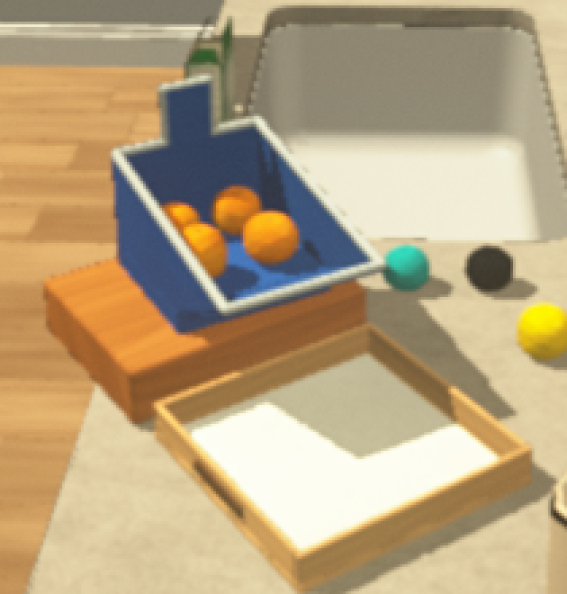

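Run:
```python
from h import *
from scipy.optimize import least_squares
t=lambda u,v:(140+u/2.7,180+v/2.7)
s=lambda u,v:(160+u/2.7,160+v/2.7)
obs=[("top",t(395,160),(-75,75,115)),("top",t(433,288),(-75,-75,115)),("top",t(588,102),(155,75,75)),("top",t(620,222),(155,-75,75)),
("top",(364.1,239),(155,0,75)),("top",(294.7,260.5),(-75,0,170)),("side",(274.9,267.4),(155,0,75)),("side",(230.1,190.7),(-75,0,170)),
("side",s(117,153),(-75,-75,115)),("side",s(258,120),(-75,75,115)),("side",s(222,305),(155,-75,75)),("side",s(380,266),(155,75,75))]
def W(p,P):
    c,n=np.cos(p[2]),np.sin(p[2]);x,y,z=np.array(P)/1000
    return (p[0]+c*x-n*y,p[1]+n*x+c*y,.06+z)
r=least_squares(lambda p:np.concatenate([proj(c,W(p,P))-px for c,px,P in obs]),[.44,-.28,-1.28],loss="soft_l1")
print(r.x,np.degrees(r.x[2]));print(np.round(r.fun.reshape(-1,2),1))
for P in((-75,0,170),(65,0,0),(155,0,75)):print(P,np.round(W(r.x,P),4))
print("turq",atz("top",t(423,50),.02))
```

```text
[ 0.4432745  -0.27752533 -1.28337204] -73.53180159892615
[[-1.5 -2.7]
 [-0.4  0.2]
 [ 0.5 -2.8]
 [ 4.1  1. ]
 [ 1.8 -0. ]
 [-2.   1.6]
 [-0.9 -0.6]
 [-0.8 -0.9]
 [-1.6  0.1]
 [ 1.8 -0.3]
 [ 0.3  2.8]
 [ 3.1 -0.3]]
(-75, 0, 170) [ 0.422  -0.2056  0.23  ]
(65, 0, 0) [ 0.4617 -0.3399  0.06  ]
(155, 0, 75) [ 0.4872 -0.4262  0.135 ]
turq [ 0.62415866 -0.22387833  0.02      ]
```

>>> {"api": "step_arm", "payload": {"commands": [[0,[0.012,-0.038,0.008],[0,0,-2.95]],[0,[0.012,-0.038,0.008],[0,0,-2.95]],[0,[0.012,-0.038,0.008],[0,0,-2.95]],[0,[0.012,-0.038,0.008],[0,0,-2.95]],[0,[0.012,-0.038,0.008],[0,0,-2.95]]], "grip_force": 20}}

```text
time_s: 1.5
tool_pos: [0.2165, 0.4137, 0.2719]
tool_rot: [0.253, 0.967, 0.0, 0.0]
wrist_force: [0.7, -0.7, 1.1]
gripper_width: 0.0544
grasp_force: 0.0
```

>>> {"api": "step_arm", "payload": {"commands": [[0,[0.012,-0.038,0],[0,0,-2.95]],[0,[0.012,-0.038,0],[0,0,-2.95]],[0,[0.012,-0.038,0],[0,0,-2.95]],[0,[0.012,-0.038,0],[0,0,-2.95]],[0,[0.012,-0.038,0],[0,0,-2.95]]]}}

```text
time_s: 2.0
tool_pos: [0.2765, 0.2237, 0.2718]
tool_rot: [0.375, 0.927, 0.0, 0.0]
wrist_force: [0.5, 0.4, -0.0]
gripper_width: 0.0143
grasp_force: 0.0
```

>>> {"api": "step_arm", "payload": {"commands": [[0,[0.012,-0.038,0],[0,0,-2.95]],[0,[0.012,-0.038,0],[0,0,-2.95]],[0,[0.012,-0.038,0],[0,0,-2.95]],[0,[0.012,-0.038,0],[0,0,-2.95]],[0,[0.012,-0.038,0],[0,0,-2.95]]]}}

```text
time_s: 2.5
tool_pos: [0.3366, 0.0336, 0.272]
tool_rot: [0.491, 0.871, 0.0, 0.001]
wrist_force: [0.3, 1.1, 0.5]
gripper_width: 0.0002
grasp_force: 0.0
```

>>> {"api": "step_arm", "payload": {"commands": [[0,[0.0145,-0.039,0],[0,0,-2.95]],[0,[0.0145,-0.039,0],[0,0,-2.95]],[0,[0.0145,-0.039,0],[0,0,-2.95]],[0,[0.0145,-0.039,0],[0,0,-2.95]],[0,[0.0145,-0.039,0],[0,0,-2.95]]]}}

```text
time_s: 3.0
tool_pos: [0.4091, -0.1618, 0.2718]
tool_rot: [0.599, 0.801, 0.0, 0.0]
wrist_force: [0.7, 1.0, -0.1]
gripper_width: 0.0006
grasp_force: 0.0
```

>>> {"api": "step_arm", "payload": {"commands": [[0,[0,0,-0.01],[0,0,0]],[0,[0,0,-0.01],[0,0,0]],[0,[0,0,-0.01],[0,0,0]],[0,[0,0,-0.01],[0,0,0]],[0,[0,0,-0.01],[0,0,0]]]}}

```text
time_s: 3.5
tool_pos: [0.4085, -0.1589, 0.2207]
tool_rot: [0.598, 0.802, 0.0, -0.0]
wrist_force: [-0.9, -0.5, 0.7]
gripper_width: 0.0007
grasp_force: 0.0
```

Run:
```python
from h import *
from scipy.spatial.transform import Rotation as R
s=sense();print(s["time_s"],s["tool_pos"],R.from_quat(s["tool_rot"]).as_matrix().round(3),s["qpos"],s["wrist_force"])
a=cams.capture("side")[150:350,160:370];b=cams.capture("top")[190:320,200:430]
cv2.imwrite("pics/a.png",np.vstack([cv2.resize(a,(400,381)),cv2.resize(b,(400,226))])[:600])
```

```text
3.5 [ 0.40851829 -0.15888724  0.22073557] [[-0.286  0.958 -0.   ]
 [ 0.958  0.286  0.   ]
 [ 0.    -0.    -1.   ]] [-3.74422959e-01  6.94473808e-02  2.02440763e+00  1.02156999e-04
  1.04797750e+00 -6.64370637e-01] [-0.94649587 -0.46454691  0.68117907]
```

View pics/a.png

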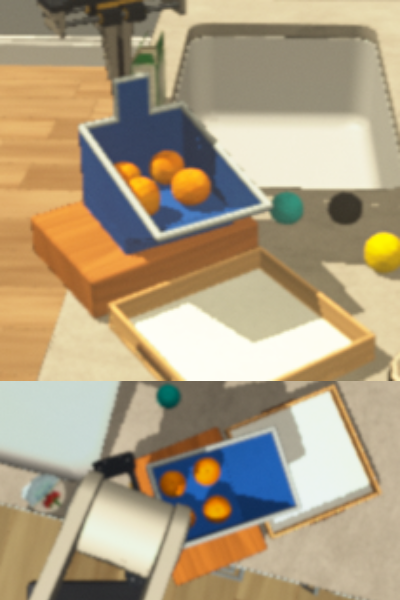

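>>> {"api": "step_arm", "payload": {"commands": [[0,[0.002,-0.0067,0],[0,0,0]],[0,[0.002,-0.0067,0],[0,0,0]],[0,[0.002,-0.0067,0],[0,0,0]],[0,[0.0014,-0.0048,0],[0,0,0]],[0,[0.0014,-0.0048,0],[0,0,0]]]}}

```text
time_s: 4.1
tool_pos: [0.4179, -0.1903, 0.2217]
tool_rot: [0.598, 0.801, 0.0, 0.0]
wrist_force: [-0.2, -0.3, -0.5]
gripper_width: 0.0002
grasp_force: 0.0
```

>>> {"api": "step_arm", "payload": {"commands": [[0,[0.0006,-0.0019,0],[0,0,0]],[0,[0.0006,-0.0019,0],[0,0,0]],[0,[0.0006,-0.0019,0],[0,0,0]],[0,[0.0003,-0.001,0],[0,0,0]],[0,[0,0,0],[0,0,0]]]}}

```text
time_s: 4.6
tool_pos: [0.4186, -0.193, 0.222]
tool_rot: [0.599, 0.801, 0.002, -0.003]
wrist_force: [-5.6, 19.7, 16.3]
gripper_width: 0.0006
grasp_force: 10.4
```

>>> {"api": "step_arm", "payload": {"commands": [[0,[0.0,0.0,0.002],[0,0,0]],[0,[0.0007,-0.0025,0.0023],[0,0,0]],[0,[0.0007,-0.0025,0.0023],[0,0,0]],[0,[0.0007,-0.0025,0.0023],[0,0,0]],[0,[0.0007,-0.0025,0.0023],[0,0,0]]]}}

```text
time_s: 5.1
tool_pos: [0.422, -0.2048, 0.2327]
tool_rot: [0.598, 0.801, 0.001, -0.002]
wrist_force: [-0.6, 8.1, 3.4]
gripper_width: 0.0003
grasp_force: 4.1
```

>>> {"api": "step_arm", "payload": {"commands": [[0,[0.0008,-0.0027,0.0021],[0,0,0]],[0,[0.0008,-0.0027,0.0021],[0,0,0]],[0,[0.0008,-0.0027,0.0021],[0,0,0]],[0,[0.0008,-0.0027,0.0021],[0,0,0]],[0,[0.0008,-0.0027,0.0021],[0,0,0]]]}}

```text
time_s: 5.6
tool_pos: [0.4262, -0.2186, 0.2432]
tool_rot: [0.598, 0.801, 0.001, -0.001]
wrist_force: [-0.2, 7.1, 1.8]
gripper_width: 0.0005
grasp_force: 3.4
```

>>> {"api": "step_arm", "payload": {"commands": [[0,[0.0009,-0.0029,0.0018],[0,0,0]],[0,[0.0009,-0.0029,0.0018],[0,0,0]],[0,[0.0009,-0.0029,0.0018],[0,0,0]],[0,[0.0009,-0.0029,0.0018],[0,0,0]],[0,[0.0009,-0.0029,0.0018],[0,0,0]]]}}

```text
time_s: 6.1
tool_pos: [0.4307, -0.2332, 0.2524]
tool_rot: [0.598, 0.801, 0.001, -0.001]
wrist_force: [-0.9, 5.9, 4.3]
gripper_width: 0.0003
grasp_force: 3.6
```

>>> {"api": "step_arm", "payload": {"commands": [[0,[0.0009,-0.003,0.0016],[0,0,0]],[0,[0.0009,-0.003,0.0016],[0,0,0]],[0,[0.0009,-0.003,0.0016],[0,0,0]],[0,[0.0009,-0.003,0.0016],[0,0,0]],[0,[0.0009,-0.003,0.0016],[0,0,0]]]}}

```text
time_s: 6.6
tool_pos: [0.4353, -0.2484, 0.2603]
tool_rot: [0.598, 0.801, 0.001, -0.001]
wrist_force: [0.5, 4.6, 1.3]
gripper_width: 0.0005
grasp_force: 2.7
```

>>> {"api": "step_arm", "payload": {"commands": [[0,[0.0009,-0.0031,0.0013],[0,0,0]],[0,[0.0009,-0.0031,0.0013],[0,0,0]],[0,[0.0009,-0.0031,0.0013],[0,0,0]],[0,[0.0009,-0.0031,0.0013],[0,0,0]],[0,[0.0009,-0.0031,0.0013],[0,0,0]]]}}

```text
time_s: 7.1
tool_pos: [0.44, -0.2644, 0.2668]
tool_rot: [0.598, 0.801, 0.0, -0.0]
wrist_force: [0.1, 5.3, 1.9]
gripper_width: 0.0005
grasp_force: 2.1
```

>>> {"api": "step_arm", "payload": {"commands": [[0,[0.001,-0.0032,0.001],[0,0,0]],[0,[0.001,-0.0032,0.001],[0,0,0]],[0,[0.001,-0.0032,0.001],[0,0,0]],[0,[0.001,-0.0032,0.001],[0,0,0]],[0,[0.001,-0.0032,0.001],[0,0,0]]]}}

```text
time_s: 7.6
tool_pos: [0.4451, -0.2811, 0.2718]
tool_rot: [0.598, 0.801, -0.0, -0.0]
wrist_force: [0.8, 4.5, 0.9]
gripper_width: 0.0003
grasp_force: 1.7
```

```bash
cat > look.py <<'E'
from h import *
import sys
s=sense();print(s["time_s"],s["tool_pos"],s["wrist_force"])
a=cams.capture("side")[150:350,160:370];b=cams.capture("top")[190:320,200:430]
cv2.imwrite(f"pics/{sys.argv[1]}.png",np.vstack([cv2.resize(a,(400,381)),cv2.resize(b,(400,219))]))
E
python3 look.py b
```

```text
7.6 [ 0.44505749 -0.28109496  0.27179685] [0.78742649 4.53065669 0.94332096]
```

View pics/b.png

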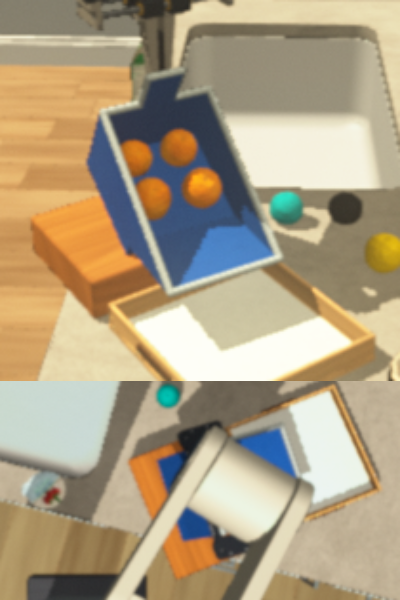

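The tub (side crop ~(185,190)) is tilted about 30° on its front edge and square, with all four mandarins still inside. I'll continue along the arc.

>>> {"api": "step_arm", "payload": {"commands": [[0,[0.001,-0.0033,0.0007],[0,0,0]],[0,[0.001,-0.0033,0.0007],[0,0,0]],[0,[0.001,-0.0033,0.0007],[0,0,0]],[0,[0.001,-0.0033,0.0007],[0,0,0]],[0,[0.001,-0.0033,0.0007],[0,0,0]]]}}

```text
time_s: 8.2
tool_pos: [0.4501, -0.2976, 0.2752]
tool_rot: [0.598, 0.801, -0.0, -0.0]
wrist_force: [-1.1, 2.3, 0.1]
gripper_width: 0.0006
grasp_force: 1.1
```

>>> {"api": "step_arm", "payload": {"commands": [[0,[0.0008,-0.0026,0.0003],[0,0,0]],[0,[0.0008,-0.0026,0.0003],[0,0,0]],[0,[0.0008,-0.0026,0.0003],[0,0,0]],[0,[0.0008,-0.0026,0.0003],[0,0,0]],[0,[0.0008,-0.0026,0.0003],[0,0,0]]]}}

```text
time_s: 8.7
tool_pos: [0.454, -0.3105, 0.2768]
tool_rot: [0.598, 0.801, -0.0, -0.0]
wrist_force: [-0.8, 1.8, -0.4]
gripper_width: 0.0007
grasp_force: 0.9
```

>>> {"api": "step_arm", "payload": {"commands": [[0,[0.0005,-0.0017,0.0001],[0,0,0]],[0,[0.0005,-0.0017,0.0001],[0,0,0]],[0,[0.0005,-0.0017,0.0001],[0,0,0]],[0,[0,0,0],[0,0,0]],[0,[0,0,0],[0,0,0]]]}}

```text
time_s: 9.2
tool_pos: [0.4555, -0.3153, 0.2771]
tool_rot: [0.598, 0.801, 0.0, -0.0]
wrist_force: [-0.5, 2.0, 1.0]
gripper_width: 0.0008
grasp_force: 1.1
```

```bash
python3 look.py c
python3 - <<'E'
from h import *
for c in("side","top"):
  for i in(1,2,3,4): print(c,i,[(np.round(r["location"]).tolist(),round(r["confidence"],2)) for r in cams.search_frame(f"mandarin{i}_centre",c)[:6]])
E
```

```text
9.2 [ 0.45551499 -0.31533277  0.27708824] [-0.48006423  1.9906429   1.00169154]
side 1 [([360.0, 285.0], 0.85), ([276.0, 350.0], 0.6)]
side 2 [([278.0, 333.0], 0.78)]
side 3 [([297.0, 325.0], 0.76), ([306.0, 259.0], 0.67), ([339.0, 256.0], 0.59)]
side 4 [([311.0, 334.0], 0.69)]
top 1 [([314.0, 245.0], 0.63), ([406.0, 246.0], 0.47), ([336.0, 170.0], 0.44)]
top 2 []
top 3 [([382.0, 230.0], 0.67), ([297.0, 197.0], 0.51), ([299.0, 174.0], 0.51)]
top 4 [([396.0, 221.0], 0.76)]
```

View pics/c.png

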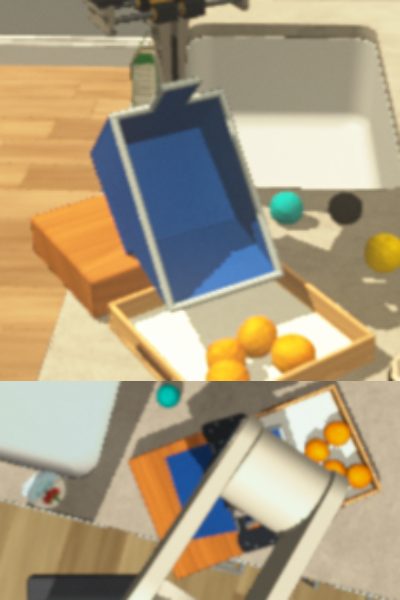

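The picture shows an empty tub with all four mandarins in the tray (side crop ~(255,350), top crop ~(340,455)). I'll let the tub back down along the same arc.

>>> {"api": "step_arm", "payload": {"commands": [[0,[-0.0005,0.0017,-0.0001],[0,0,0]],[0,[-0.0005,0.0017,-0.0001],[0,0,0]],[0,[-0.0005,0.0017,-0.0001],[0,0,0]],[0,[-0.0008,0.0026,-0.0003],[0,0,0]],[0,[-0.0008,0.0026,-0.0003],[0,0,0]]]}}

```text
time_s: 10.2
tool_pos: [0.4523, -0.3048, 0.2761]
tool_rot: [0.598, 0.801, 0.0, -0.0]
wrist_force: [0.1, 2.9, 1.2]
gripper_width: 0.0005
grasp_force: 1.3
```

>>> {"api": "step_arm", "payload": {"commands": [[0,[-0.0008,0.0026,-0.0003],[0,0,0]],[0,[-0.0008,0.0026,-0.0003],[0,0,0]],[0,[-0.0008,0.0026,-0.0003],[0,0,0]],[0,[-0.001,0.0033,-0.0007],[0,0,0]],[0,[-0.001,0.0033,-0.0007],[0,0,0]]]}}

```text
time_s: 10.7
tool_pos: [0.448, -0.2903, 0.2739]
tool_rot: [0.598, 0.801, 0.0, 0.0]
wrist_force: [0.1, 3.5, 2.3]
gripper_width: 0.0004
grasp_force: 1.8
```

>>> {"api": "step_arm", "payload": {"commands": [[0,[-0.001,0.0033,-0.0007],[0,0,0]],[0,[-0.001,0.0033,-0.0007],[0,0,0]],[0,[-0.001,0.0033,-0.0007],[0,0,0]],[0,[-0.001,0.0032,-0.001],[0,0,0]],[0,[-0.001,0.0032,-0.001],[0,0,0]]]}}

```text
time_s: 11.2
tool_pos: [0.443, -0.274, 0.2698]
tool_rot: [0.598, 0.801, 0.0, 0.0]
wrist_force: [-0.8, 4.6, 4.3]
gripper_width: 0.0001
grasp_force: 2.6
```

>>> {"api": "step_arm", "payload": {"commands": [[0,[-0.001,0.0032,-0.001],[0,0,0]],[0,[-0.001,0.0032,-0.001],[0,0,0]],[0,[-0.001,0.0032,-0.001],[0,0,0]],[0,[-0.0009,0.0031,-0.0013],[0,0,0]],[0,[-0.0009,0.0031,-0.0013],[0,0,0]]]}}

```text
time_s: 11.7
tool_pos: [0.4382, -0.2582, 0.2643]
tool_rot: [0.598, 0.801, 0.0, -0.0]
wrist_force: [-1.5, 5.8, 5.5]
gripper_width: 0.0004
grasp_force: 3.8
```

>>> {"api": "step_arm", "payload": {"commands": [[0,[-0.0009,0.0031,-0.0013],[0,0,0]],[0,[-0.0009,0.0031,-0.0013],[0,0,0]],[0,[-0.0009,0.0031,-0.0013],[0,0,0]],[0,[-0.0009,0.003,-0.0016],[0,0,0]],[0,[-0.0009,0.003,-0.0016],[0,0,0]]]}}

```text
time_s: 12.2
tool_pos: [0.4335, -0.2426, 0.2572]
tool_rot: [0.598, 0.801, 0.0, -0.0]
wrist_force: [-1.5, 7.2, 8.3]
gripper_width: 0.0006
grasp_force: 5.0
```

>>> {"api": "step_arm", "payload": {"commands": [[0,[-0.0009,0.003,-0.0014],[0,0,0]],[0,[-0.0009,0.003,-0.0014],[0,0,0]],[0,[-0.0009,0.003,-0.0014],[0,0,0]],[0,[-0.0009,0.0029,-0.0016],[0,0,0]],[0,[-0.0009,0.0029,-0.0016],[0,0,0]]]}}

```text
time_s: 12.7
tool_pos: [0.4289, -0.2278, 0.2494]
tool_rot: [0.598, 0.801, 0.0, -0.001]
wrist_force: [-0.8, 6.2, 2.7]
gripper_width: 0.0005
grasp_force: 3.2
```

>>> {"api": "step_arm", "payload": {"commands": [[0,[-0.0009,0.0029,-0.0017],[0,0,0]],[0,[-0.0009,0.0029,-0.0017],[0,0,0]],[0,[-0.0009,0.0029,-0.0017],[0,0,0]],[0,[-0.0008,0.0027,-0.002],[0,0,0]],[0,[-0.0008,0.0027,-0.002],[0,0,0]]]}}

```text
time_s: 13.2
tool_pos: [0.4246, -0.2138, 0.2401]
tool_rot: [0.598, 0.801, 0.0, -0.0]
wrist_force: [0.2, 5.5, 0.7]
gripper_width: 0.0006
grasp_force: 2.8
```

>>> {"api": "step_arm", "payload": {"commands": [[0,[-0.0006,0.002,-0.0015],[0,0,0]],[0,[-0.0006,0.002,-0.0015],[0,0,0]],[0,[-0.0006,0.002,-0.0015],[0,0,0]],[0,[-0.0006,0.002,-0.0016],[0,0,0]],[0,[0,0,0],[0,0,0]]]}}

```text
time_s: 13.7
tool_pos: [0.4221, -0.2057, 0.2338]
tool_rot: [0.598, 0.801, 0.0, -0.001]
wrist_force: [-0.1, 4.7, -1.1]
gripper_width: 0.0008
grasp_force: 2.5
```

>>> {"api": "step_arm", "payload": {"commands": [[0,[-0.0004,0.0013,-0.0012],[0,0,0]],[0,[-0.0004,0.0013,-0.0012],[0,0,0]],[0,[-0.0004,0.0013,-0.0012],[0,0,0]],[0,[-0.0004,0.0013,-0.0012],[0,0,0]],[0,[-0.0004,0.0013,-0.0012],[0,0,0]]]}}

```text
time_s: 14.2
tool_pos: [0.4201, -0.1991, 0.228]
tool_rot: [0.598, 0.801, 0.0, -0.001]
wrist_force: [0.0, 7.1, 1.3]
gripper_width: 0.0004
grasp_force: 3.6
```

>>> {"api": "step_arm", "payload": {"commands": [[0,[-0.0004,0.0013,-0.0012],[0,0,0]],[0,[-0.0004,0.0013,-0.0012],[0,0,0]],[0,[-0.0004,0.0013,-0.0012],[0,0,0]],[0,[-0.0003,0.001,-0.0009],[0,0,0]],[0,[-0.0003,0.001,-0.0009],[0,0,0]]]}}

```text
time_s: 14.7
tool_pos: [0.4184, -0.1932, 0.2226]
tool_rot: [0.598, 0.801, 0.0, -0.001]
wrist_force: [0.3, 7.3, 0.2]
gripper_width: 0.0004
grasp_force: 3.5
```

>>> {"api": "step_arm", "payload": {"commands": [[0,[-0.0002,0.0008,-0.0005],[0,0,0]],[0,[-0.0002,0.0008,-0.0005],[0,0,0]],[0,[-0.0002,0.0008,-0.0003],[0,0,0]],[0,[-0.0002,0.0008,0],[0,0,0]],[0,[-0.0002,0.0008,0],[0,0,0]]]}}

```text
time_s: 15.2
tool_pos: [0.4179, -0.1905, 0.2219]
tool_rot: [0.598, 0.801, -0.0, 0.001]
wrist_force: [-0.1, 0.2, -0.5]
gripper_width: 0.0005
grasp_force: 0.0
```

Contact is released at the starting position. Next I'll back off along the approach line and check.

>>> {"api": "step_arm", "payload": {"commands": [[0,[-0.0014,0.0048,0],[0,0,0]],[0,[-0.0028,0.0096,0],[0,0,0]],[0,[-0.0028,0.0096,0],[0,0,0]],[0,[-0.0028,0.0096,0.01],[0,0,0]],[0,[-0.0028,0.0096,0.02],[0,0,0]]]}}

```text
time_s: 15.7
tool_pos: [0.404, -0.1455, 0.2517]
tool_rot: [0.598, 0.801, -0.0, -0.001]
wrist_force: [0.0, -0.1, 0.5]
gripper_width: 0.0005
grasp_force: 0.0
```

>>> {"api": "step_arm", "payload": {"commands": [[0,[-0.012,0.038,0.01],[0,0,0]],[0,[-0.012,0.038,0.01],[0,0,0]],[0,[-0.012,0.038,0],[0,0,0]],[0,[-0.012,0.038,0],[0,0,0]],[0,[-0.012,0.038,0],[0,0,0]]]}}

```text
time_s: 16.2
tool_pos: [0.3442, 0.0449, 0.2727]
tool_rot: [0.598, 0.801, 0.001, 0.001]
wrist_force: [1.0, 0.8, -0.5]
gripper_width: 0.0003
grasp_force: 0.0
```

>>> {"api": "step_arm", "payload": {"commands": [[0,[-0.012,0.038,0],[0,0,0]],[0,[-0.012,0.038,0],[0,0,0]],[0,[-0.012,0.038,0],[0,0,0]],[0,[-0.012,0.038,0],[0,0,0]],[0,[-0.012,0.038,0],[0,0,0]]]}}

```text
time_s: 16.7
tool_pos: [0.2838, 0.235, 0.2728]
tool_rot: [0.598, 0.802, 0.001, 0.0]
wrist_force: [1.0, 0.7, -0.0]
gripper_width: 0.0005
grasp_force: 0.0
```

>>> {"api": "step_arm", "payload": {"commands": [[0,[0,0,0],[0,0,0]],[0,[0,0,0],[0,0,0]],[0,[0,0,0],[0,0,0]],[0,[0,0,0],[0,0,0]],[0,[0,0,0],[0,0,0]]]}}

```text
time_s: 17.2
tool_pos: [0.2855, 0.2324, 0.2719]
tool_rot: [0.599, 0.801, 0.0, 0.0]
wrist_force: [-1.0, -0.6, 0.7]
gripper_width: 0.0007
grasp_force: 0.0
```

Run:
```python
from h import *
a0=cv2.imread("pics/top0.png");s0=cv2.imread("pics/side0.png")
a=cams.capture("top");s=cams.capture("side")
t=lambda i:cv2.resize(i[200:320,140:430],(400,200));u=lambda i:cv2.resize(i[180:380,160:370],(400,381))
cv2.imwrite("pics/d.png",np.hstack([np.vstack([u(s0),t(a0)]),np.vstack([u(s),t(a)])]))
for c in("top","side"):
    for n in("tub_lip","tub_front_edge","tub_back_top","yogurt_pot","green_carton"):
        print(c,n,[(np.round(r["location"],1).tolist(),round(r["confidence"],2)) for r in cams.mark_of(n,c)[:2]])
```

```text
top tub_lip [([364.3, 239.6], 0.67)]
top tub_front_edge [([332.2, 249.5], 0.76), ([389.4, 242.1], 0.45)]
top tub_back_top [([293.0, 263.8], 0.61)]
top yogurt_pot [([229.8, 256.2], 0.98)]
top green_carton [([364.2, 238.7], 0.19)]
side tub_lip [([274.3, 263.0], 0.65)]
side tub_front_edge [([255.9, 273.1], 0.75)]
side tub_back_top [([227.4, 192.4], 0.71)]
side yogurt_pot []
side green_carton [([238.9, 204.0], 0.64)]
```

View pics/d.png

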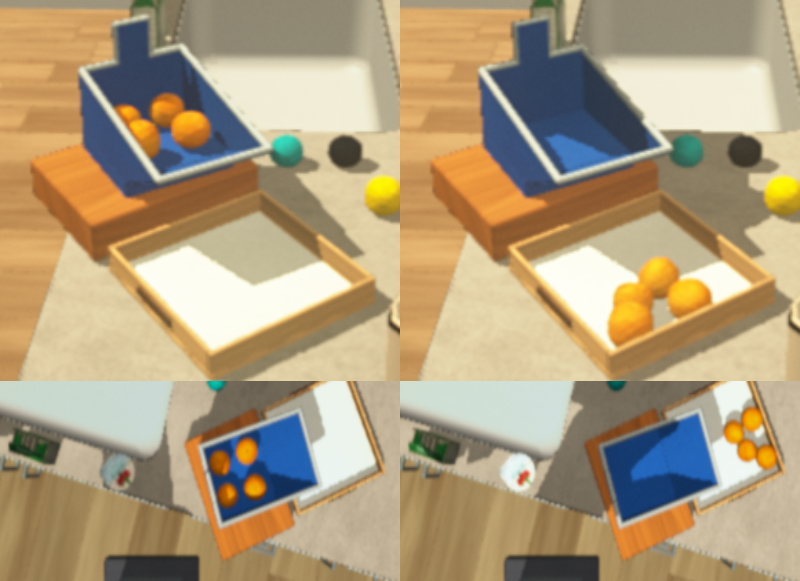

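The before and after views match. The tub is upright and square in its old place, all four mandarins lie in the tray (right side crop ~(655,300)), and the carton and pot haven't moved. I'm handing the job in.

```bash
python3 -c "
from station import env
print(env.job_done())"
```

```text
the job is handed in; nothing more can be done
None
```

I poured all four mandarins into the tray and let the tub back down under control; it stands upright and square in its old place, the carton and pot have not moved, and the job was handed in at about 18 s (no verdict was returned).

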